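# Put the long battery pack on its charger

### The arm

A 7-joint arm with a two-finger parallel gripper is mounted at the origin on a cart in front of the work surface, level with it; the furniture and walls round the work are solid. World frame = base frame: x ahead of the robot, y to its left, z up, the work surface at z = 0. Lengths are in m, angles in rad, forces in N, time in s.
With the tool pointing down it reaches from about 0.425 to 0.875 m from the base axis. Payload 4.7 kg.
Tool frame: the origin (TCP) lies on the centre line of the jaws, within the pads' length; the fingertips stand 25 mm ahead of it and the grasp point (between the pads) lies 6 mm ahead of it; z points along the fingers, y is the line along which they close (so a half turn about z gives the same grasp; the last joint's range is limited). The gripper opens to 85 mm and grips with 20 to 120 N. Pads are 22 mm wide; open, the fingers measure 114 mm over their backs; the gripper's body (76 mm by 85 mm) begins 54 mm behind the grasp point. The pads swing forward as they close: fully open they stand 13 mm farther back than shut.
Start: joints at [-1.259, 0.321, -0.07, 1.45, 0.023, 1.371, -0.057], TCP at [0.191, 0.621, 0.256] pointing down, gripper open.
Joint ranges: [-2.86, 2.86], [-0.3, 2.09], [-1.38, 1.24], [0.06, 2.45], [-1.56, 4.7], [0.09, 2.05], [-2.69, 2.69]. Speed limits (rad/s): [2.57, 2.57, 3.14, 3.14, 3.14, 3.14, 3.14].

### API

Orientations are given as a rotation vector (axis times angle).
In Python, from rig import ctrl gives the robot as it stands. Calls block until the motion is done:
- ctrl.reach(position, orientation): joint-space move of the TCP to a pose.
- ctrl.move_l(position, orientation=None, rate=0.15, threshold=None): straight line of the TCP; orientation=None keeps the orientation; rate is the mean speed in m/s. With threshold (N) it stops when the force on the tool has changed by that much, and returns True; else False.
- ctrl.movej(angles): joint-space move.
- ctrl.gripper_open() and ctrl.close(): open the fingers fully, or close them until they stop; the grip force is fixed at half the most.
- ctrl.sleep(seconds).
- ctrl.ik(position, orientation): joint angles nearest the present ones, or None.
- ctrl.camera(name): name is "scene" or "top" or "wrist"; returns a dict with "pixels" (400x640x3 uint8, red, green, blue), "fx", "fy", "cx", "cy" (pixels), "R" (3x3) and "t" (3): a world point X has camera coordinates R X + t. Camera axes: x right, y down, z forward; pixel columns grow to the right and rows downward; lengths in m; the calibration is good to about 2 mm. The wrist camera is an equidistant fisheye: a pixel r from the principal point sees the ray r / f radians off the axis. A picture is of the moment at which its call begins. There is no depth.
A pose or a line that the arm cannot do raises ctrl.IKError and nothing moves.
- ctrl.close_job(): hands the job in; it is judged then, once.
Readings, each from a call of its own:
- ctrl.current_t(): time.
- ctrl.current_joint_positions(): joint angles.
- ctrl.current_dq(): joint speeds.
- ctrl.current_joint_efforts(): joint torques, N m.
- ctrl.current_ee_pos(): TCP position.
- ctrl.current_ee_rot(): TCP orientation.
- ctrl.current_force(): force on the tool from outside, world axes, zero at the start.
- ctrl.current_moment(): the same for the moment, N m.
- ctrl.current_grip_width(): finger opening in m.
- ctrl.current_grasp_force(): force on a finger pad.
Only numpy, scipy, OpenCV 4.12 (cv2) and the standard library are available. Lean on these libraries where they do the work, as an engineer would, in place of code of your own. Each camera call takes 0.05 s, during which the arm holds its last target. There are 200 camera calls.

### The job

Take the long battery pack out of the pocket tray, where it stands on edge, and lay it down on the bare worktop on its grooved contact face, letting go of it there. Then take it again across its width, set it on the open front of the charger's deck, terminals towards the rails, and slide it in under the rails until it is fully home and the spring catch has come up behind it. Do not drop it, leave the two short packs in their pockets and leave the other things on the desk alone.

Things in the scene. Friction and masses are not known exactly. Their poses are not given: they have to be found in the camera images.
- long_pack: Black and grey battery pack, the longest of three: 92 long x 50 wide x 32 mm thick, about 0.2 kg. Origin at the centre of its 92 x 50 contact face; x along its length to the nose (the end with three brass terminals), y across its width, z from contact face to back. It starts on a long edge in a pocket: y up, 50 mm tall, top 30 mm free, contact face to the tray's +y.
- long_pack_nose (a point): Middle of the pack's terminal end: 46 mm along x, 16 mm above the contact face. Grooves 5 mm deep run along both long sides, 6 to 13 mm above the contact face, from the nose to 20 mm short of the tail, so it enters the charger only nose first, contact face down. Above them are 19 mm of plain side to grip.
- long_pack_mid (a point): Middle of the long pack's solid, 16 mm above the middle of its contact face. Stood on edge on the worktop it is 32 mm thick and 50 mm tall and tips over when its top is pushed sideways some 30 mm.
- short_pack_a: One of two like battery packs, 70 long x 50 wide x 32 mm thick, shorter than the long one but otherwise the same, with the same frame. Stands on edge in another pocket, the same way round, and stays there.
- short_pack_b: One of two like battery packs, 70 long x 50 wide x 32 mm thick, shorter than the long one but otherwise the same, with the same frame. Stands on edge in another pocket, the same way round, and stays there.
- short_pack_a_mid (a point): Middle of that short pack's solid (33 mm above the tray's underside while it stands in its pocket).
- short_pack_b_mid (a point): Middle of that short pack's solid (33 mm above the tray's underside while it stands in its pocket).
- tray: Grey pocket tray, fixed, 128 (x) x 186 (y) x 28 mm, origin under its centre. Three equal pockets, 95 along x, 35 mm along y, 20 mm deep (floor 8 mm up), at y = -60, 0, +60 mm; 28 mm of free space between neighbouring packs. Any pocket may hold any pack.
- charger: Grey charger, fixed, 182 (x) x 92 (y) mm, origin under its centre, open front at -x. Flat deck, 28 mm up, from x = -90 to 60 mm, then the terminal block (61 mm high), the stop. Black rails from x = 13 to 58 mm (mouths flare from x = 5): 54 mm between walls, 45 mm between lips; the lips, 8 to 11 mm above the deck, run in the pack's grooves with 2 mm play. The pack slides to +x.
- deck_home (a point): Point on the deck (charger's x = 14 mm, 28 mm up) where the centre of the contact face lies when the pack is home, nose on the stop; axes as the charger's. Set down 50 mm before it (towards -x), the pack has its nose just before the rails.
- catch (a joint): Spring catch in the middle of the deck, a steel tab 24 mm wide, charger's x = -44 to -34 mm. 0 = up, 6 mm out of the deck; grows as it is pressed down (0.006 m = flush, takes 1.4 N, less than the pack weighs). The pack on the deck holds it down; once the pack is home it springs up 2 mm behind the tail.
- flux_bottle: White bottle with blue spout, 35 mm wide, 98 mm tall, standing behind the work; bystander. Origin under its centre.
- solder_spool: Spool of solder, 60 x 54 x 34 mm, behind the work; bystander. Origin under its centre.
- screwdriver: Screwdriver with black handle, 102 mm long, 24 mm thick, lying right of the charger; bystander. Origin under its centre.

How it is judged:
By the outcome, as a careful person would: the job done as asked, in the order asked, and still so for the second after the job is handed in, with the robot touching nothing.
It also fails if it takes over 54 s, if anything falls off the work surface, if the arm or the gripper's body presses on something with over 40 N, if the wrist force passes 120 N, or if a joint passes its speed limit or range.

## Working session

There is one attempt and no reset: what is moved stays moved. The work goes in short steps, each a Python script; the robot and the scene stay as the last script left them, time stands still between calls to the robot, and variables do not carry over. Pictures are saved under pics/ and viewed, at most 10 in all, crops included, and the job is handed in when it is done.

```bash
ls; mkdir -p pics; python3 - <<'E'
from rig import ctrl
import cv2, numpy as np
for n in ("scene","top"):
    c=ctrl.camera(n); np.savez(f"pics/{n}0.npz",**c)
    cv2.imwrite(f"pics/{n}0.png",c["pixels"][:,:,::-1])
    R=np.array(c["R"]);t=np.array(c["t"]);print(n,c["fx"],c["fy"],c["cx"],c["cy"],R.round(3).tolist(),(-R.T@t).round(3))
print(ctrl.current_t(),ctrl.current_ee_rot(),ctrl.current_grip_width())
E
```

```text
pics
scene 449.4620195660019 449.4620195660019 325.5406264448678 204.38755108997972 [[0.86, -0.509, 0.007], [-0.25, -0.433, -0.866], [0.444, 0.743, -0.5]] [ 0.092 -0.929  0.571]
top 375.80831888966475 375.80831888966475 319.04683726235186 197.73395927177344 [[0.021, -1.0, 0.004], [-0.998, -0.021, -0.054], [0.054, -0.003, -0.999]] [ 0.524 -0.164  0.901]
0.1 [-4.65944732e-01 -3.10666742e+00  2.72706571e-03] 0.08535225166964112
```

View pics/scene0.png

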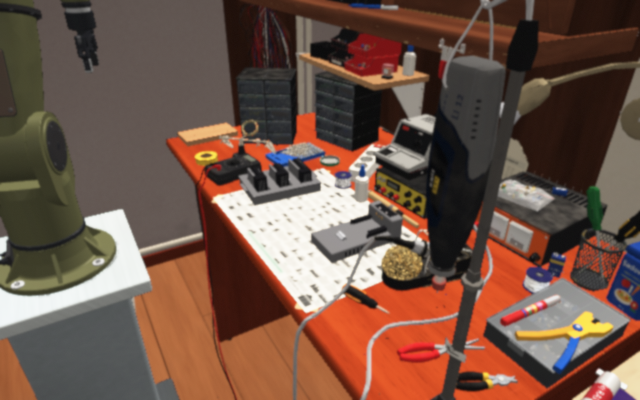

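View pics/top0.png

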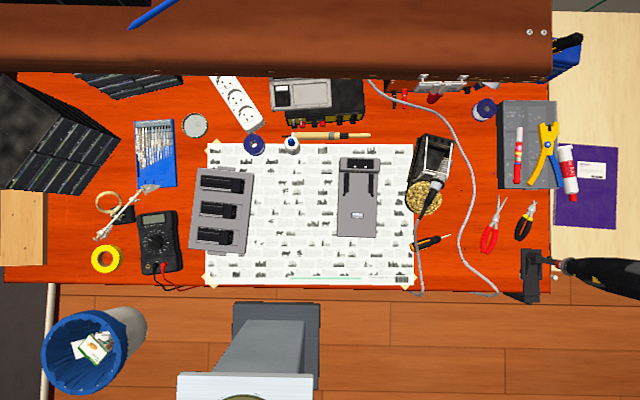

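The scene view shows the tray with three dark packs (280,180) and the charger at (355,235). In the top view the tray is at (221,211) and the charger at (358,197), its open front towards the robot. The work area is a white sheet, and the shelf overhangs the back of the desk. Next I'll enlarge the top view and get rough coordinates.

```bash
cat > h.py <<'E'
import numpy as np, cv2
from scipy.spatial.transform import Rotation as Ro
def ray(c,u,v,fish=False):
    R,t=np.array(c["R"]),np.array(c["t"])
    x=(u-c["cx"])/c["fx"]; y=(v-c["cy"])/c["fy"]
    if fish:
        r=np.hypot(x,y); s=np.sin(r)/r if r>1e-9 else 1.; d=np.array([x*s,y*s,np.cos(r)])
    else: d=np.array([x,y,1.])
    return -R.T@t, R.T@d/np.linalg.norm(d)
def onplane(c,u,v,z,fish=False):
    o,d=ray(c,u,v,fish); return o+d*(z-o[2])/d[2]
def tri(rays):
    """least squares meeting point of rays, and mean miss"""
    A=[np.eye(3)-np.outer(d,d) for o,d in rays]
    p=np.linalg.solve(sum(A),sum(a@o for a,(o,d) in zip(A,rays)))
    return p,np.mean([np.linalg.norm(a@(p-o)) for a,(o,d) in zip(A,rays)])
def proj(c,X,fish=False):
    p=np.array(c["R"])@X+np.array(c["t"])
    if fish:
        r=np.hypot(p[0],p[1]); th=np.arctan2(r,p[2]); q=p[:2]/r*th
    else: q=p[:2]/p[2]
    return np.array([c["cx"]+c["fx"]*q[0],c["cy"]+c["fy"]*q[1]])
def down(yaw):
    """tool pointing down, closing line (tool y) at angle yaw from world y"""
    return (Ro.from_euler('z',yaw)*Ro.from_rotvec([0,np.pi,0])).as_rotvec()
E
python3 - <<'E'
from h import *
c=np.load("pics/top0.npz")
cv2.imwrite("pics/top0c.png",cv2.resize(c["pixels"][130:290,180:420,::-1],None,fx=3.3,fy=3.3,interpolation=cv2.INTER_CUBIC))
for n,p,z in(("tray",[(202,167),(253,171),(239,254),(188,249)],.028),("packs",[(222,184),(221,210),(216,237)],.058),("chg",[(338,235),(376,236)],.028),("chgtop",[(338,158),(379,160)],.061),("bottle",[(291,143)],.098),("spool",[(254,144)],.03),("driver",[(432,242)],.01)):
    print(n,[onplane(c,*q,z).round(3).tolist() for q in p])
E
```

```text
tray [[0.637, 0.108, 0.028], [0.631, -0.011, 0.028], [0.438, 0.015, 0.028], [0.447, 0.133, 0.028]]
packs [[0.596, 0.053, 0.058], [0.538, 0.053, 0.058], [0.477, 0.062, 0.058]]
chg [[0.486, -0.212, 0.028], [0.486, -0.3, 0.028]]
chgtop [[0.66, -0.207, 0.061], [0.658, -0.299, 0.061]]
bottle [[0.685, -0.103, 0.098]]
spool [[0.694, -0.012, 0.03]]
driver [[0.473, -0.435, 0.01]]
```

View pics/top0c.png

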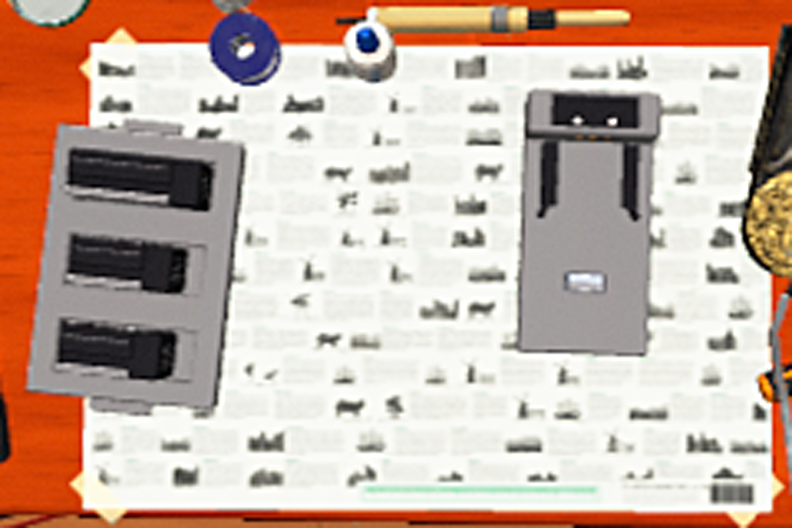

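The crop shows the long pack in the far pocket (px 140,180), the shorts in the other two, and the plain tail block at the right. So its nose seems to point to world +y, with the contact face towards the robot. The catch is at (585,282) and the rails at (548,180) and (630,180). Next I'll look from nearer with the wrist camera.

```bash
python3 - <<'E'
from rig import ctrl
from h import *
q0=np.array(ctrl.current_joint_positions())
P=[(.53,.02,.27),(.60,.09,.27),(.56,-.21,.27),(.50,-.28,.27)]
for yaw in (np.pi/2,-np.pi/2,0,np.pi):
    print(round(yaw,2),[None if (q:=ctrl.ik(p,down(yaw))) is None else np.round(q,2).tolist() for p in [P[0],P[2]]])
ims=[]
for i,p in enumerate(P):
    ctrl.reach(p,down(-np.pi/2) if ctrl.ik(p,down(-np.pi/2)) is not None else down(np.pi/2))
    c=ctrl.camera("wrist"); np.savez(f"pics/w{i}.npz",**c); ims.append(c["pixels"][:,:,::-1])
    if i==0: print(c["fx"],c["cx"],c["cy"],np.array(c["R"]).round(2).tolist(),(-np.array(c["R"]).T@c["t"]).round(3))
cv2.imwrite("pics/w0.png",ims[0]); cv2.imwrite("pics/w2.png",ims[2])
print(ctrl.current_t(),ctrl.current_joint_positions())
E
```

```text
1.57 [None, [-0.55, 0.32, 1.07, 1.6, -0.29, 1.39, -2.59]]
-1.57 [[-0.68, 0.05, 0.62, 1.75, -0.03, 1.35, -0.05], [0.17, 0.2, 0.16, 1.57, -0.03, 1.37, 0.34]]
0 [[-0.67, 0.05, 0.61, 1.75, -0.03, 1.35, 1.52], [0.14, 0.2, 0.2, 1.57, -0.04, 1.37, 1.92]]
3.14 [[-0.71, 0.05, 0.65, 1.75, -0.03, 1.35, -1.62], [0.11, 0.2, 0.24, 1.58, -0.05, 1.37, -1.22]]
309.70691628693146 319.0126250656299 194.24208737092738 [[1.0, 0.0, -0.0], [0.0, -0.95, 0.31], [-0.0, -0.31, -0.95]] [0.53  0.1   0.387]
4.85 [-0.28639185  0.19069956  0.85605111  1.65408163 -0.14798441  1.3638402
  0.59342406]
```

View pics/w0.png

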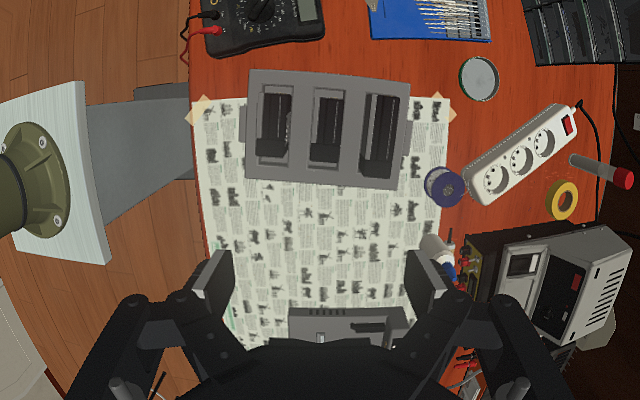

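View pics/w2.png

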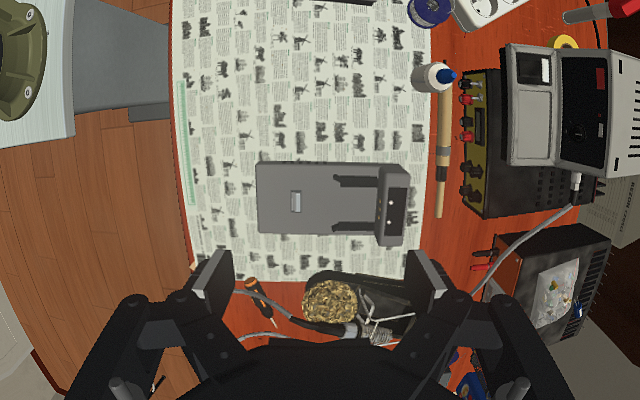

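w0 shows the tray at (328,128), with the long pack in the right pocket (380,135) and the base at left. w2 shows the charger at (335,203), front at col 257, catch (295,202), rails (355,180)/(355,220) and the terminal block at col 393. Next I'll extract tray and charger outlines by mask and make zoomed tiles from both wrist positions.

```bash
cat >> h.py <<'E'
def load(n): return dict(np.load(f"pics/{n}.npz"))
def crop(c,X,w,h,fish,zoom):
    u,v=proj(c,np.array(X),fish); u0=int(np.clip(u-w/2,0,640-w)); v0=int(np.clip(v-h/2,0,400-h))
    im=cv2.resize(c["pixels"][v0:v0+h,u0:u0+w,::-1],None,fx=zoom,fy=zoom,interpolation=cv2.INTER_CUBIC)
    return im,(u0,v0)
def greymask(c):
    p=c["pixels"].astype(int); s=p.max(2)-p.min(2); v=p.max(2)
    m=((s<22)&(v>70)&(v<150)).astype(np.uint8)*255
    return cv2.morphologyEx(cv2.morphologyEx(m,cv2.MORPH_OPEN,np.ones((3,3))),cv2.MORPH_CLOSE,np.ones((5,5)))
def outline(c,X,fish=True):
    m=greymask(c); k=[]
    for q in cv2.findContours(m,cv2.RETR_EXTERNAL,cv2.CHAIN_APPROX_NONE)[0]:
        if cv2.contourArea(q)>800 and cv2.pointPolygonTest(q,tuple(map(float,proj(c,np.array(X),fish))),True)>-15: k.append(q)
    return max(k,key=cv2.contourArea)[:,0,:]
E
python3 - <<'E'
from h import *
T=[]
for n,X in(("w0",(.535,.06,.03)),("w1",(.535,.06,.03)),("w2",(.55,-.255,.03)),("w3",(.55,-.255,.03))):
    c=load(n); im,o=crop(c,X,180,135,True,400/180); print(n,"origin",o); 
    q=outline(c,X); W=np.array([onplane(c,*p,.028,True)[:2] for p in q])
    r=cv2.minAreaRect((W*1000).astype(np.float32)); print(np.round(r[0],1),np.round(r[1],1),round(r[2],1))
    cv2.polylines(im,[((q-o)*400/180).astype(np.int32)],True,(0,255,0),1) if n in("w1","w3") else 0
    T.append(im)
cv2.imwrite("pics/tiles.png",np.vstack([np.hstack(T[:2]),np.hstack(T[2:])]))
E
```

```text
w0 origin (233, 64)
[537.3  59. ] [142.4 205.3] 87.0
w1 origin (175, 121)
[537.7  60.7] [137.9 204.9] 86.0
w2 origin (220, 134)
[ 583.2 -257.5] [114.2 207.3] 84.3
w3 origin (271, 76)
[ 557.3 -257.7] [112.4 149.7] 89.5
```

View pics/tiles.png

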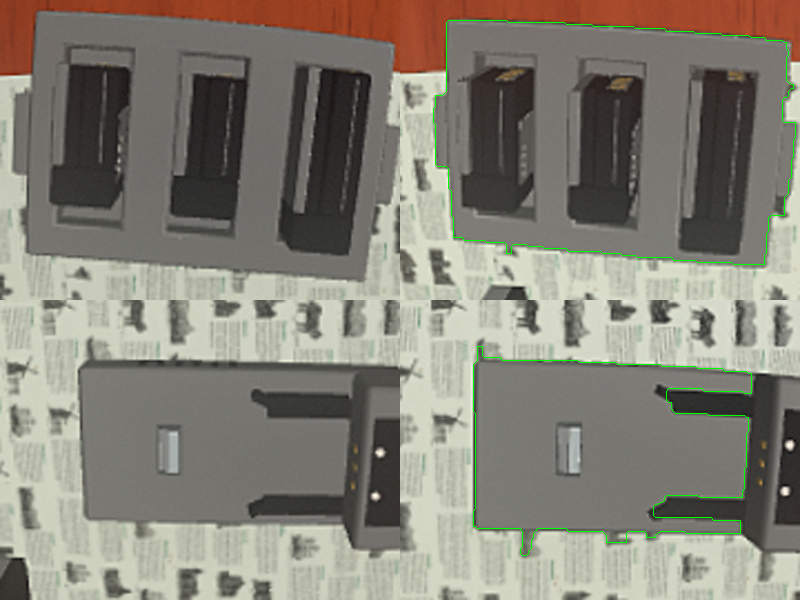

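The tiles confirm the brass terminals are at the +y (upper) ends, so the noses point to +y. The contact face is on the left (-x), with the grey lip and groove. In the w2 tile the charger front corners are (80,363) and (85,520), the catch (169,450), and the rail mouths (252,393)/(252,510). Next I'll triangulate.

```bash
python3 - <<'E'
from h import *
C={n:load(n) for n in("w0","w1","w2","w3","top0","scene0")}
O=dict(w0=(233,64),w1=(175,121),w2=(220,134),w3=(271,76)); k=400/180
def r(n,p): return ray(C[n],O[n][0]+(p[0]+.5)/k-.5,O[n][1]+(p[1]+.5)/k-.5,True)
for name,a,b,A,B in[("trayTL","w0","w1",(38,12),(47,20)),("trayTR","w0","w1",(393,45),(390,45)),("trayBR","w0","w1",(360,278),(365,265)),("trayBL","w0","w1",(27,252),(55,238)),
 ("tailR","w0","w1",(350,255),(340,254)),("tailL","w0","w1",(282,245),(280,250)),("noseR","w0","w1",(367,72),(355,75)),
 ("chF+","w2","w3",(80,63),(75,62)),("chF-","w2","w3",(85,220),(75,228)),("catch","w2","w3",(169,150),(169,149)),("mouth+","w2","w3",(252,90),(257,87)),("mouth-","w2","w3",(249,212),(251,214))]:
    p,e=tri([r(a,A),r(b,B)]); print(name,p.round(4),"miss",round(e*1e3,1))
for n in("w2","w3"):
    q=outline(C[n],(.55,-.255,.03)); W=np.array([onplane(C[n],*p,.028,True)[:2] for p in q])
    for s,nm in((1,"+y"),(-1,"-y")):
        y0=-.2565+s*.046; m=(abs(W[:,1]-y0)<.008)&(W[:,0]>.50)&(W[:,0]<.62)
        w=W[m]
        for _ in range(4):
            f=np.polyfit(w[:,0],w[:,1],1); e=w[:,1]-np.polyval(f,w[:,0]); w=w[abs(e)<max(.001,1.5*e.std())]
        print(n,nm,"angle deg",round(np.degrees(np.arctan(f[0])),2),"y at .55",round(np.polyval(f,.55),4),len(w))
    w=W[(abs(W[:,0]-.486)<.006)&(abs(W[:,1]+.2565)<.038)]; f=np.polyfit(w[:,1],w[:,0],1); print(n,"front x",round(np.polyval(f,-.2565),4),"angle",round(np.degrees(np.arctan(-f[0])),2))
E
```

```text
trayTL [0.4495 0.1351 0.0269] miss 0.3
trayTR [0.6359 0.1191 0.0274] miss 0.4
trayBR [ 0.626  -0.0116  0.0207] miss 0.5
trayBL [0.4389 0.0045 0.0252] miss 0.2
tailR [0.6105 0.0113 0.0546] miss 0.1
tailL [0.577  0.0142 0.0526] miss 2.0
noseR [0.6179 0.1044 0.0403] miss 0.8
chF+ [ 0.4824 -0.2085  0.0142] miss 0.6
chF- [ 0.4828 -0.2967  0.031 ] miss 0.0
catch [ 0.5325 -0.2541  0.0296] miss 0.0
mouth+ [ 0.5779 -0.2199  0.0307] miss 0.4
mouth- [ 0.5765 -0.2871  0.0383] miss 0.4
w2 +y angle deg -0.44 y at .55 -0.2047 100
w2 -y angle deg 0.85 y at .55 -0.2985 90
w2 front x 0.4828 angle -1.56
w3 +y angle deg -1.06 y at .55 -0.2085 102
w3 -y angle deg -0.89 y at .55 -0.2992 76
w3 front x 0.4833 angle -0.01
```

Tray centre is (.5376,.0618), yaw -4.8°, side 187 mm against 186. The long pack's centre is (.5975,.057) and its top about .055, which agrees with the text. The open finger tips lie 13 mm ahead of the TCP, checked in w0.

Fully open, the fingers would hit the neighbouring pack, so I'll go down offset 16.5 mm to +x with one finger in the gap. After closing I'll bring the hand back to the middle.

```bash
python3 - <<'E'
from rig import ctrl
from h import *
yaw=-np.pi/2-.084; a=np.array([.9965,-.083,0]); P=np.array([.5975,.057,0])
o=down(yaw); Z=lambda z:np.array([0,0,z])
ctrl.reach(P+.0165*a+Z(.20),o); print(ctrl.current_t(),ctrl.current_ee_pos())
c=ctrl.camera("wrist"); np.savez("pics/w4.npz",**c)
ctrl.move_l(P+.0165*a+Z(.085),rate=.12)
hit=ctrl.move_l(P+.0165*a+Z(.060),rate=.05,threshold=10); print("hit",hit,ctrl.current_ee_pos(),ctrl.current_force())
c=ctrl.camera("wrist"); np.savez("pics/w5.npz",**c); cv2.imwrite("pics/w5.png",c["pixels"][100:400,120:520,::-1])
print(ctrl.current_t())
E
```

```text
6.2083 [0.61414152 0.05354492 0.20044994]
hit False [0.6138989  0.05549079 0.0598136 ] [ 0.71731352 -0.18351965  0.06530657]
8.0667
```

View pics/w5.png

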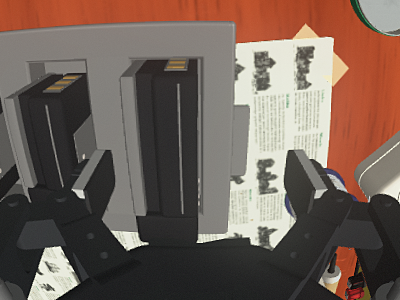

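The left finger (95,180) is down in the gap between the neighbour and the long pack (165,150), clear of both. The right finger (305,170) is outside. Closing now.

```bash
python3 - <<'E'
from rig import ctrl
from h import *
ctrl.close(); print(ctrl.current_t(),"w",ctrl.current_grip_width(),"gf",ctrl.current_grasp_force(),ctrl.current_ee_pos(),ctrl.current_force(),ctrl.current_moment())
E
```

```text
8.6083 w 0.03125617937852645 gf 60.21884500980377 [0.5999598 0.0570107 0.0585614] [-36.37717887   2.16096844  29.29408689] [0.45069052 8.22653333 0.05585569]
```

The arm yielded 14 mm and both fingers are on the pack (31.3 mm, 60 N). I'll bring the target to the pack's centre, which takes off the side load, then lift straight out.

```bash
python3 - <<'E'
from rig import ctrl
from h import *
a=np.array([.9965,-.083,0]); P=np.array([.5975,.057,0]); Z=lambda z:np.array([0,0,z])
ctrl.move_l(P+.001*a+Z(.060),rate=.05); print(ctrl.current_ee_pos(),ctrl.current_force())
ctrl.move_l(P+.001*a+Z(.085),rate=.06); print(ctrl.current_ee_pos(),ctrl.current_force())
ctrl.move_l(P+.001*a+Z(.15),rate=.15); print(ctrl.current_ee_pos(),ctrl.current_force(),ctrl.current_grip_width(),ctrl.current_grasp_force())
for n in("scene","wrist","top"):
    c=ctrl.camera(n); np.savez(f"pics/{n}6.npz",**c)
    if n=="scene": im,o=crop(c,(.6,.05,.12),120,90,False,4); print(o)
    if n=="wrist": iw=c["pixels"][100:400,120:520,::-1]
cv2.imwrite("pics/s6.png",np.hstack([cv2.resize(im,(400,300)),iw]))
print(ctrl.current_t())
E
```

```text
[0.59849966 0.05704196 0.05998076] [-2.10164114  0.24589065 -0.84423545]
[0.59886902 0.05694932 0.0854583 ] [-0.78621251 -1.01685901 -2.67200312]
[0.59799679 0.05704759 0.14936031] [-0.42815238  0.11952301 -2.9166588 ] 0.03081295539467588 59.75207805633545
(241, 98)
10.3667
```

View pics/s6.png

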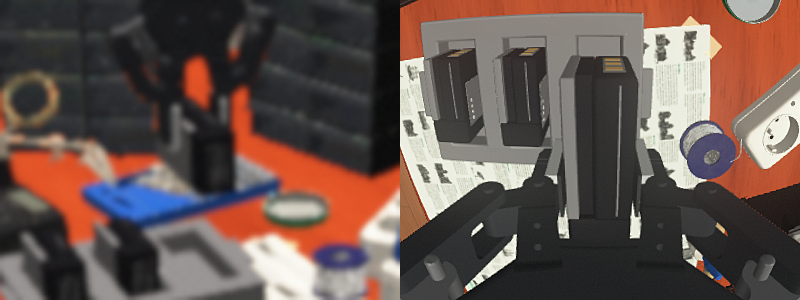

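The pack is held upright in the jaws (wrist tile 600,140), grey contact face towards -x, and both short packs are still in their pockets. Now I'll carry it to bare worktop, touch its edge down, and tilt it 41° about that lower edge. On opening, the lower finger should let it down.

```bash
cat > tilt.py <<'E'
from h import *
def tool(alpha): return (Ro.from_euler('y',-alpha)*Ro.from_rotvec(down(-np.pi/2))).as_rotvec()
def tcp(p0,alpha,L):
    """TCP pose keeping the pack's lower edge p0 in place at tilt alpha"""
    s,c=np.sin(alpha),np.cos(alpha); zt=np.array([s,0,-c]); cd=np.array([-c,0,-s])
    return np.array(p0)-L*zt-.016*cd
E
python3 - <<'E'
from rig import ctrl
from tilt import *
p0=np.array([.56,-.105,0])
bad=[d for d in range(0,45,5) if ctrl.ik(tcp(p0,np.radians(d),.0506),tool(np.radians(d))) is None]; print("ik bad",bad)
if not bad:
    ctrl.reach([.576,-.105,.15],tool(0)); ctrl.move_l([.576,-.105,.066],rate=.15)
    f0=np.array(ctrl.current_force()); hit=ctrl.move_l([.576,-.105,.046],rate=.02,threshold=3)
    print(hit,ctrl.current_ee_pos(),f0,ctrl.current_force(),ctrl.current_grip_width(),ctrl.current_t())
E
```

```text
ik bad []
True [ 0.57587632 -0.10497042  0.05034783] [-0.48164223 -0.08238671 -0.97738302] [-0.24397484  0.71655938  4.45252593] 0.030664526790926745 12.5167
```

Touched down at TCP z = .0503, and .0506 was predicted. Now the tilt and release.

```bash
python3 - <<'E'
from rig import ctrl
from tilt import *
p0=np.array([.56,-.105,.0015]); L=.0505
for d in (0,6,12,18,24,30,36,41):
    a=np.radians(d); ctrl.move_l(tcp(p0,a,L),tool(a),rate=.03)
print(ctrl.current_t(),ctrl.current_ee_pos(),ctrl.current_force())
ctrl.move_l(tcp(p0,a,L)-[0,0,.004],rate=.02,threshold=3)
print(ctrl.current_ee_pos(),ctrl.current_force(),ctrl.current_grip_width(),ctrl.current_t())
E
```

```text
Traceback (most recent call last):
rig.IKError: the arm cannot follow that straight line within its joint ranges
```

```bash
python3 - <<'E'
from rig import ctrl
from tilt import *
print(ctrl.current_t(),ctrl.current_ee_pos(),ctrl.current_ee_rot(),np.round(ctrl.current_joint_positions(),2))
p0=np.array([.56,-.105,.0015])
for x in(.56,.60):
  for d in range(0,46,6):
    a=np.radians(d); q=ctrl.ik(tcp([x,-.105,.0015],a,.0505),tool(a)); print(x,d,None if q is None else np.round(q,2))
E
```

```text
15.1417 [ 0.54465772 -0.10517772  0.05252457] [1.86024791 1.86128259 0.60532975] [-0.29  0.06  0.53  2.39 -1.13  0.18  1.29]
0.56 0 [-0.39  0.42  0.63  1.85 -0.3   0.97  0.37]
0.56 6 [-0.42  0.35  0.65  1.94 -0.31  0.84  0.39]
0.56 12 [-0.45  0.27  0.67  2.04 -0.32  0.7   0.42]
0.56 18 [-0.45  0.2   0.67  2.14 -0.35  0.56  0.46]
0.56 24 [-0.43  0.14  0.64  2.23 -0.4   0.42  0.53]
0.56 30 [-0.35  0.09  0.57  2.31 -0.56  0.28  0.71]
0.56 36 [-0.29  0.06  0.53  2.39 -1.13  0.18  1.29]
0.56 42 None
0.6 0 [-0.36  0.5   0.61  1.74 -0.33  1.    0.37]
0.6 6 [-0.39  0.43  0.64  1.85 -0.35  0.87  0.4 ]
0.6 12 [-0.42  0.35  0.65  1.95 -0.38  0.73  0.44]
0.6 18 [-0.42  0.29  0.64  2.04 -0.41  0.59  0.49]
0.6 24 [-0.38  0.22  0.6   2.14 -0.47  0.45  0.56]
0.6 30 [-0.27  0.17  0.48  2.22 -0.61  0.3   0.73]
0.6 36 [-0.3   0.15  0.52  2.31 -1.17  0.2   1.3 ]
0.6 42 [ 1.3   0.34 -1.13  2.34  2.17  0.12 -1.82]
```

It stopped at 36° because joint 6 is near its lower limit; the pack is still held, its edge just clear of the table. I'll check tilting in other directions.

```bash
cat > tilt.py <<'E'
from h import *
def pose(p0,alpha,L,psi):
    """TCP pose for tilt alpha about lower edge p0, after a yaw psi from contact face = world -x"""
    s,c=np.sin(alpha),np.cos(alpha); G=Ro.from_euler('z',psi)
    p=np.array(p0)+G.apply(-L*np.array([s,0,-c])-.016*np.array([-c,0,-s]))
    return p,(G*Ro.from_euler('y',-alpha)*Ro.from_rotvec(down(-np.pi/2))).as_rotvec()
E
python3 - <<'E'
from rig import ctrl
from tilt import *
for psi in(-90,-120,-60,90,180):
  for x in (.50,.55):
   for d in (0,20,42):
    q=ctrl.ik(*pose([x,-.13,.0015],np.radians(d),.0505,np.radians(psi))); print(psi,x,d,None if q is None else np.round(q,2))
E
```

```text
-90 0.5 0 [-0.6   0.38  0.97  2.01 -0.39  0.95 -1.01]
-90 0.5 20 [-0.99  0.44  1.12  2.07 -0.07  0.84 -1.44]
-90 0.5 42 [-1.17  0.66  1.07  2.07  0.2   0.87 -1.88]
-90 0.55 0 [-0.44  0.43  0.78  1.89 -0.36  0.97 -1.07]
-90 0.55 20 [-0.89  0.55  1.06  1.95 -0.16  0.87 -1.38]
-90 0.55 42 [-1.1   0.76  1.07  1.95  0.1   0.89 -1.78]
-120 0.5 0 [-0.56  0.33  0.9   2.03 -0.32  0.93 -1.58]
-120 0.5 20 [-0.81  0.53  0.99  1.93 -0.13  1.04 -1.87]
-120 0.5 42 [-0.95  0.88  1.06  1.78 -0.11  1.24 -1.99]
-120 0.55 0 [-0.55  0.46  0.91  1.91 -0.44  0.98 -1.53]
-120 0.55 20 [-0.87  0.79  1.19  1.81 -0.43  1.14 -1.65]
-120 0.55 42 [-0.88  0.96  1.06  1.64 -0.16  1.29 -1.94]
-60 0.5 0 [-0.56  0.38  0.91  1.99 -0.37  0.94 -0.51]
-60 0.5 20 [-1.11  0.29  1.23  2.21  0.02  0.63 -0.99]
-60 0.5 42 [-1.3   0.31  1.09  2.36  0.84  0.59 -2.01]
-60 0.55 0 [-0.51  0.48  0.87  1.87 -0.44  0.99 -0.49]
-60 0.55 20 [-0.78  0.31  0.87  2.09  0.09  0.66 -1.06]
-60 0.55 42 [-1.22  0.47  1.08  2.25  0.62  0.51 -1.81]
90 0.5 0 [-0.32  0.26  0.54  2.02 -0.17  0.91  1.89]
90 0.5 20 [-0.05  0.38  0.54  1.92 -0.56  1.13  2.35]
90 0.5 42 [ 0.2   0.61  0.51  1.77 -0.82  1.47  2.64]
90 0.55 0 [-0.28  0.35  0.51  1.9  -0.21  0.94  1.9 ]
90 0.55 20 [-0.04  0.46  0.52  1.81 -0.59  1.16  2.32]
90 0.55 42 [ 0.21  0.67  0.46  1.66 -0.84  1.49  2.57]
180 0.5 0 [-0.73  0.37  1.08  2.06 -0.4   0.94 -2.58]
180 0.5 20 [-0.69  0.86  1.21  1.75 -0.63  1.44 -2.42]
180 0.5 42 [-0.48  1.08  1.06  1.4  -0.52  1.8  -2.49]
180 0.55 0 [-0.69  0.51  1.07  1.94 -0.53  1.01 -2.51]
180 0.55 20 [-0.57  0.84  1.06  1.61 -0.57  1.45 -2.52]
180 0.55 42 [-0.42  1.15  1.06  1.24 -0.57  1.88 -2.52]
```

Yaw -90° (contact face to +y, nose to +x) tilts freely to 42°. It also leaves the nose already pointing along the charger.

```bash
python3 - <<'E'
from rig import ctrl
from tilt import *
psi=-np.pi/2; L=.0505; p0=np.array([.53,-.13,.0015])
e=np.array(ctrl.current_ee_pos()); ctrl.move_l(e+[0,0,.08],rate=.15)
ctrl.reach(*pose(p0+[0,0,.06],0,L,psi))
p,o=pose(p0+[0,0,.012],0,L,psi); ctrl.move_l(p,o,rate=.15)
hit=ctrl.move_l(p-[0,0,.016],rate=.02,threshold=3); z=ctrl.current_ee_pos()[2]; print(hit,z,ctrl.current_grip_width(),ctrl.current_t())
if hit and abs(z-.0505)<.003:
    L=z
    for d in range(0,43,7):
        a=np.radians(d if d<42 else 41); ctrl.move_l(*pose(p0,a,L,psi),rate=.035)
    print(ctrl.current_t(),ctrl.current_ee_pos(),ctrl.current_force())
    hit=ctrl.move_l(pose(p0,a,L,psi)[0]-[0,0,.004],rate=.02,threshold=2)
    print(hit,ctrl.current_ee_pos(),pose(p0,a,L,psi)[0],ctrl.current_force(),ctrl.current_grip_width(),ctrl.current_t())
E
```

```text
True 0.05029305250262379 0.03129723690561693 19.0583
21.2833 [ 0.52988754 -0.10960242  0.04984457] [ 0.00907365 -0.75206892 -1.32122331]
True [ 0.53039163 -0.11063024  0.04810948] [ 0.53       -0.10908014  0.04995359] [0.26285573 1.4240088  3.51199324] 0.031104882621803893 21.5167
```

```bash
python3 - <<'E'
from rig import ctrl
from tilt import *
e=np.array(ctrl.current_ee_pos()); ctrl.move_l(e+[0,0,.0005],rate=.02)
ctrl.gripper_open(); print(ctrl.current_t(),ctrl.current_ee_pos(),ctrl.current_force())
for n in("scene","wrist"):
    c=ctrl.camera(n); np.savez(f"pics/{n}7.npz",**c)
    if n=="scene": im,o=crop(c,(.53,-.12,.03),160,120,False,2.5)
    else: iw=c["pixels"][100:400,120:520,::-1]
cv2.imwrite("pics/s7.png",np.hstack([im,iw]))
E
```

```text
22.3833 [ 0.53041944 -0.11050308  0.04856381] [-0.92262243  0.38447337 -1.44854603]
```

View pics/s7.png

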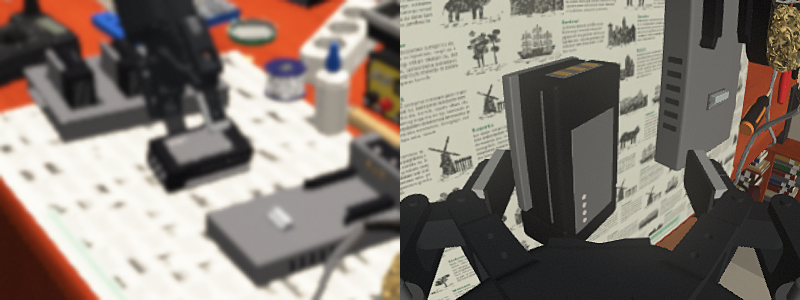

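The pack lies almost flat, its back label up and nose away, still leaning on the lower finger (wrist tile 510,150). I'll withdraw the finger horizontally to +y, then rise and look from above.

```bash
python3 - <<'E'
from rig import ctrl
from tilt import *
e=np.array(ctrl.current_ee_pos()); ctrl.move_l(e+[0,.03,0.001],rate=.05); print(ctrl.current_force())
a=np.radians(41); ctrl.move_l(e+[0,.03,.001]+.10*np.array([0,np.sin(a),np.cos(a)]),rate=.2)
T=[]
for i,(x,y) in enumerate([(.53,-.17),(.50,-.21)]):   # view between pack and charger, camera sits 80 mm off
    ctrl.reach([x,y,.20],down(-np.pi/2))
    c=ctrl.camera("wrist"); np.savez(f"pics/w8{i}.npz",**c)
    im,o=crop(c,(.53,-.17,.03),240,200,True,5/3); T.append(im); print(i,"origin",o)
cv2.imwrite("pics/w8.png",np.hstack(T)); print(ctrl.current_t())
E
```

```text
[-0.3580062  -0.01576702 -0.64726078]
0 origin (199, 80)
1 origin (232, 36)
26.5167
```

View pics/w8.png

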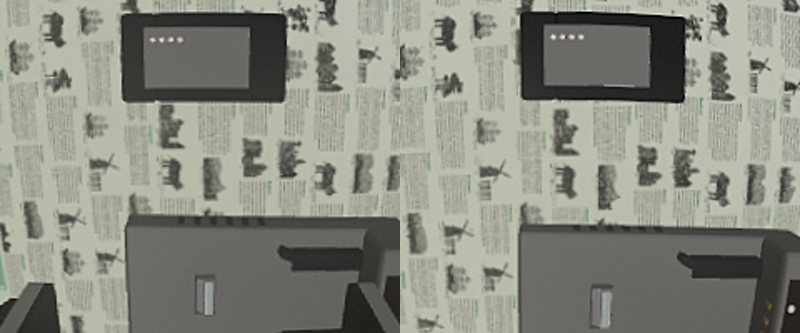

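Both tiles show the pack flat on the worktop, back label up: corners (122,14), (286,14), (286,101), (123,101) in the left one. The picture limit is used up, so the rest is by numbers. I'll measure the pack's pose from its dark outline in both views, then the rails and catch from straight above the charger.

```bash
python3 - <<'E'
from rig import ctrl
from h import *
def blobs(c,m,z,lo):
    out=[]
    for q in cv2.findContours(m.astype(np.uint8)*255,cv2.RETR_EXTERNAL,cv2.CHAIN_APPROX_NONE)[0]:
        if cv2.contourArea(q)>lo:
            W=np.array([onplane(c,*p,z,True)[:2] for p in q[:,0,:]]); out.append((W,q[:,0,:]))
    return out
# pack: corners in two views, tile scale 5/3
k=5/3; O=((199,80),(232,36)); cor=[[(122,14),(286,14),(286,101),(123,101)],[(121,12),(285,17),(284,102),(121,99)]]
cs=[load("w80"),load("w81")]
for j in range(4):
    p,e=tri([ray(cs[i],O[i][0]+(cor[i][j][0]+.5)/k-.5,O[i][1]+(cor[i][j][1]+.5)/k-.5,True) for i in(0,1)]); print("corner",p.round(4),round(e*1e3,1))
for c in cs:
    for W,q in blobs(c,c["pixels"].max(2)<60,.032,300):
        r=cv2.minAreaRect((W*1000).astype(np.float32))
        if abs(r[0][0]-530)<50 and abs(r[0][1]+105)<50: print("pack",np.round(r[0],1),np.round(r[1],1),round(r[2],2))
for i,(x,y) in enumerate([(.57,-.334),(.535,-.334)]):
    ctrl.reach([x,y,.20],down(-np.pi/2)); c=ctrl.camera("wrist"); np.savez(f"pics/w9{i}.npz",**c)
    px=c["pixels"].astype(int); print("view",i)
    for nm,m,z,lo in(("dark",px.max(2)<55,.039,60),("bright",(px.min(2)>135),.032,15)):
        for W,q in blobs(c,m,z,lo):
            mx=W.mean(0)
            if .48<mx[0]<.66 and abs(mx[1]+.254)<.045: print(nm,"x",W[:,0].min().round(4),W[:,0].max().round(4),"y",W[:,1].min().round(4),W[:,1].max().round(4),"px",q.min(0),q.max(0))
    for g in(35,50,65): print(g,[ (int(a)) for a in px[[int(round(proj(c,np.array([.61,yy,.039]),True)[1])) for yy in np.arange(-.295,-.21,.004)],int(round(proj(c,np.array([.61,-.254,.039]),True)[0]))].max(1)]) if g==50 else 0
print(ctrl.current_t())
E
```

```text
corner [ 0.4861 -0.082   0.0272] 0.1
corner [ 0.5771 -0.082   0.0292] 0.2
corner [ 0.5785 -0.1314  0.0253] 0.3
corner [ 0.4858 -0.1314  0.0277] 0.1
pack [ 531.4 -106.3] [90.6 48.6] 0.1
pack [ 531.7 -107. ] [48.9 91.8] 89.8
view 0
dark x 0.5775 0.6291 y -0.2902 -0.2784 px [327 124] [384 137]
dark x 0.6437 0.6676 y -0.2882 -0.2238 px [400  67] [426 137]
dark x 0.5781 0.6379 y -0.2683 -0.2101 px [328  51] [395 114]
bright x 0.3843 0.6942 y -0.38 -0.1389 px [139   0] [446 223]
50 [122, 128, 53, 52, 43, 121, 119, 123, 122, 124, 123, 123, 123, 125, 125, 130, 35, 38, 33, 126, 128, 204]
view 1
dark x 0.6465 0.6705 y -0.2883 -0.2242 px [438  71] [463 138]
dark x 0.5759 0.64 y -0.2898 -0.209 px [365  54] [434 138]
bright x 0.3839 0.6908 y -0.3803 -0.1447 px [167   0] [474 224]
50 [123, 130, 49, 50, 40, 121, 123, 124, 123, 125, 125, 124, 126, 125, 127, 128, 38, 40, 34, 130, 133, 200]
27.5083
```

```bash
python3 - <<'E'
from h import *
for n in("w90","w91"):
    c=load(n); g=c["pixels"].max(2).astype(float); res=[]
    for x in np.arange(.588,.622,.002):
        for_y=[]
        for s in(1,-1):
            ys=-.2545+s*np.arange(.008,.034,.0002)
            uv=np.array([proj(c,np.array([x,y,.039]),True) for y in ys],np.float32)
            v=cv2.remap(g.astype(np.float32),uv[:,0].reshape(1,-1),uv[:,1].reshape(1,-1),cv2.INTER_LINEAR)[0]
            i=np.argmax(v<82); for_y.append(ys[i])
        res.append((x,*for_y))
    r=np.array(res); mid=(r[:,1]+r[:,2])/2
    f=np.polyfit(r[:,0]-.5725,mid,1); print(n,"gap",np.median(r[:,1]-r[:,2]).round(4),"axis deg",np.degrees(f[0]).round(2),"y at .5725",f[1].round(4),"y at .605",np.median(mid).round(4),"resid",(mid-np.polyval(f,r[:,0]-.5725)).std().round(5))
    # catch (bright tab, deck z .028..034) and front edge along the centre line
    for nm,z in(("catch/front",.030),):
        xs=np.arange(.47,.56,.0005); v=cv2.remap(g.astype(np.float32),*[np.array([proj(c,np.array([x,-.254,z]),True)[k] for x in xs],np.float32).reshape(1,-1) for k in(0,1)],cv2.INTER_LINEAR)[0]
        print("edges",[(round(xs[i],4),int(v[i-2]),int(v[i+2])) for i in range(3,len(xs)-3) if abs(v[i+2]-v[i-2])>18][::2])
E
```

```text
w90 gap 0.0448 axis deg -0.99 y at .5725 -0.255 y at .605 -0.2556 resid 8e-05
edges [(np.float64(0.4725), 163, 137), (np.float64(0.4745), 137, 181), (np.float64(0.4755), 143, 212), (np.float64(0.4765), 181, 219), (np.float64(0.483), 223, 85), (np.float64(0.484), 233, 113), (np.float64(0.485), 85, 126), (np.float64(0.5255), 123, 103), (np.float64(0.5275), 103, 135), (np.float64(0.5285), 114, 138), (np.float64(0.5315), 125, 186), (np.float64(0.5325), 148, 185), (np.float64(0.537), 183, 115), (np.float64(0.538), 165, 98), (np.float64(0.5395), 99, 124)]
w91 gap 0.0447 axis deg -0.9 y at .5725 -0.255 y at .605 -0.2554 resid 0.0001
edges [(np.float64(0.4715), 131, 204), (np.float64(0.4725), 166, 214), (np.float64(0.4815), 218, 178), (np.float64(0.4825), 220, 91), (np.float64(0.4835), 178, 103), (np.float64(0.485), 94, 126), (np.float64(0.525), 124, 92), (np.float64(0.527), 92, 132), (np.float64(0.5315), 140, 172), (np.float64(0.5325), 104, 186), (np.float64(0.5365), 178, 141), (np.float64(0.5375), 183, 109), (np.float64(0.5385), 141, 116)]
```

Pack: centre (.5315,-.1065), yaw 0, 91×49 mm. Charger: lips' gap 44.8 mm (45 expected), axis -0.95°, y = -.255, origin x ≈ .573. The catch at .5275–.538 agrees with that. Now I'll grip across the width, 22 mm behind the middle.

```bash
python3 - <<'E'
from rig import ctrl
from h import *
o=down(np.pi); C=np.array([.5095,-.1065,0]); Z=lambda z:np.array([0,0,z])
ctrl.reach(C+Z(.11),o); hit=ctrl.move_l(C+Z(.036),rate=.1,threshold=10); print(hit,ctrl.current_ee_pos())
ctrl.close(); e=np.array(ctrl.current_ee_pos()); print("w",ctrl.current_grip_width(),ctrl.current_grasp_force(),e,ctrl.current_force(),ctrl.current_t())
if .045<ctrl.current_grip_width()<.054:
    ctrl.move_l(e+Z(.075),rate=.12); print(ctrl.current_grip_width(),ctrl.current_force())
    # top edge/outline of the held pack, seen by the top and scene cameras
    for n in("top","scene"): np.savez(f"pics/{n}10.npz",**ctrl.camera(n))
    ex=np.array([.99986,-.0166,0]); H=np.array([.573,-.255,0]); T=H+(-.040-.022)*ex
    ctrl.reach(T+Z(.11),down(np.pi-.0166)); ctrl.move_l(T+Z(.074),rate=.1)
    hit=ctrl.move_l(T+Z(.058),rate=.02,threshold=4); print(hit,ctrl.current_ee_pos(),"expect z",e[2]+.028,ctrl.current_force(),ctrl.current_t())
E
```

```text
False [ 0.51002858 -0.10669332  0.03647831]
w 0.04884093643267229 63.521834313869476 [ 0.51019988 -0.10647726  0.03684773] [-1.50449518  0.74345388  5.72274272] 30.525
0.048652279847037225 [-0.14417644 -0.31388942 -2.36554226]
True [ 0.51148319 -0.25416747  0.06493132] expect z 0.06484773455455481 [-1.30882589  0.18271702  4.42785191] 33.1
```

It set down at z = .0649, with .0648 predicted. Now to slide in.

```bash
python3 - <<'E'
from rig import ctrl
from h import *
ex=np.array([.99986,-.0166,0]); H=np.array([.573,-.255,0])
e=np.array(ctrl.current_ee_pos()); z=e[2]+.0006; T=lambda d:H+d*ex+[0,0,z]
ctrl.move_l(T(-.061),rate=.02); f0=ctrl.current_force()
for d in(-.050,-.040,-.030,-.020):
    hit=ctrl.move_l(T(d),rate=.05,threshold=15); print(d,hit,np.round(ctrl.current_ee_pos(),4),np.round(ctrl.current_force(),1))
    if hit: break
else:
    hit=ctrl.move_l(T(.003),rate=.03,threshold=15); e=np.array(ctrl.current_ee_pos())
    print("end",hit,e.round(4),"charger x of TCP",((e-H)@ex).round(4),"expect -.0073",np.round(ctrl.current_force(),1),ctrl.current_grip_width(),ctrl.current_t())
E
```

```text
-0.05 False [ 0.5238 -0.2539  0.0654] [ 0.1  0.5 -1.5]
-0.04 False [ 0.5337 -0.2542  0.0655] [-0.2  0.1 -1.3]
-0.03 False [ 0.5436 -0.2544  0.0656] [ 0.3 -0.3 -0.9]
-0.02 False [ 0.5537 -0.2546  0.0656] [ 0.4 -0.9 -1.5]
end True [ 0.5644 -0.255   0.065 ] charger x of TCP -0.0086 expect -.0073 [-1.8  1.9  4.8] 0.04862163061489547 35.3083
```

It stopped within 1.3 mm of the expected home position, with little remaining force. I'll push on firmly to make sure it is on the stop.

```bash
python3 - <<'E'
from rig import ctrl
from h import *
ex=np.array([.99986,-.0166,0]); H=np.array([.573,-.255,0])
e=np.array(ctrl.current_ee_pos()); d0=(e-H)@ex
hit=ctrl.move_l(H+(d0+.010)*ex+[0,0,e[2]],rate=.02,threshold=25); e=np.array(ctrl.current_ee_pos())
print(hit,e.round(4),((e-H)@ex).round(4),np.round(ctrl.current_force(),1))
ctrl.sleep(.2); e=np.array(ctrl.current_ee_pos()); print(((e-H)@ex).round(4),np.round(ctrl.current_force(),1),ctrl.current_t())
np.savez("pics/top11.npz",**ctrl.camera("top"))
E
```

```text
True [ 0.5648 -0.255   0.0651] -0.0082 [-1.6  0.6  5. ]
-0.0082 [-2.4  0.6  5.3] 35.975
```

It meets a hard stop. I'll release, rise, and check the tail and catch from above.

```bash
python3 - <<'E'
from rig import ctrl
from h import *
e=np.array(ctrl.current_ee_pos()); ctrl.gripper_open(); ctrl.move_l(e+[0,0,.10],rate=.15)
ctrl.reach([.535,-.334,.20],down(-np.pi/2)); ctrl.sleep(.1); c=ctrl.camera("wrist"); np.savez("pics/w12.npz",**c); b=load("w91")
def line(c,z,y,xs): 
    g=c["pixels"].max(2).astype(np.float32); uv=np.array([proj(c,np.array([x,y,z]),True) for x in xs],np.float32)
    return cv2.remap(g,uv[:,0].reshape(1,-1),uv[:,1].reshape(1,-1),cv2.INTER_LINEAR)[0].astype(int)
xs=np.arange(.515,.565,.001)
print("before",line(b,.034,-.2545,xs).tolist()); print("after z.034",line(c,.034,-.2545,xs).tolist())
xs=np.arange(.52,.65,.002); print("z.060",line(c,.060,-.255,xs).tolist())
d=c["pixels"].max(2)<60
print(ctrl.current_t(),ctrl.current_force())
E
```

```text
before [123, 124, 122, 122, 122, 122, 123, 123, 122, 123, 124, 91, 127, 134, 131, 136, 119, 141, 181, 185, 179, 179, 178, 114, 110, 120, 122, 121, 121, 121, 123, 123, 121, 122, 122, 122, 122, 122, 123, 120, 122, 121, 121, 121, 121, 122, 122, 124, 123, 121]
after z.034 [127, 126, 125, 125, 125, 125, 125, 124, 125, 126, 125, 99, 118, 132, 135, 139, 140, 151, 181, 188, 184, 182, 178, 141, 99, 71, 43, 42, 48, 47, 47, 47, 47, 47, 47, 47, 46, 45, 42, 69, 108, 127, 124, 124, 124, 124, 124, 125, 123, 123]
z.060 [125, 124, 125, 125, 121, 137, 145, 188, 181, 128, 58, 47, 47, 47, 46, 45, 57, 128, 124, 124, 124, 124, 124, 123, 124, 124, 124, 123, 123, 123, 124, 123, 125, 124, 124, 123, 125, 125, 125, 126, 125, 125, 125, 125, 126, 115, 35, 42, 41, 41, 40, 42, 41, 40, 41, 37, 66, 88, 123, 75, 38, 42, 42, 40, 41]
38.9 [-0.23661556  0.12109709 -0.20719783]
```

The catch shows the same bright profile at .533–.538 as before loading, so it is up. The tail begins at about .540, just behind it, and the nose meets the block edge (.632) with no gap. A last gentle check: nudge the tail with closed fingertips above the catch, to see that it doesn't move.

```bash
python3 - <<'E'
from rig import ctrl
from h import *
o=down(np.pi-.0166); ex=np.array([.99986,-.0166,0])
ctrl.close(); p=np.array([.505,-.2540,.073]); ctrl.reach(p+[0,0,.06],o); ctrl.move_l(p,rate=.15)
h1=ctrl.move_l(p+.045*ex,rate=.04,threshold=5); a=np.array(ctrl.current_ee_pos()); print(h1,a.round(4),ctrl.current_force())
if h1:
    h2=ctrl.move_l(a+.015*ex,rate=.03,threshold=25); b=np.array(ctrl.current_ee_pos()); print(h2,b.round(4),ctrl.current_force())
e=np.array(ctrl.current_ee_pos()); ctrl.move_l(e-.02*ex,rate=.1); ctrl.move_l(e-.02*ex+[0,0,.10],rate=.2)
ctrl.reach([.535,-.334,.20],down(-np.pi/2)); ctrl.sleep(.1); c=ctrl.camera("wrist"); np.savez("pics/w13.npz",**c)
xs=np.arange(.525,.55,.001); uv=np.array([proj(c,np.array([x,-.2545,.034]),True) for x in xs],np.float32)
print(cv2.remap(c["pixels"].max(2).astype(np.float32),uv[:,0].reshape(1,-1),uv[:,1].reshape(1,-1),cv2.INTER_LINEAR)[0].astype(int).tolist(),ctrl.current_t())
E
```

```text
True [ 0.5287 -0.2541  0.0724] [ 0.72663059  0.44505378 -0.26402735]
True [ 0.5288 -0.2542  0.0711] [0.18832982 0.1986436  0.05764739]
[128, 102, 116, 133, 140, 143, 144, 139, 183, 195, 188, 186, 182, 140, 114, 104, 45, 42, 48, 49, 49, 48, 48, 49, 49, 50] 45.325
```

The tail didn't give (0.1 mm), and the catch is still up. Handing in.

```bash
python3 -c "
from rig import ctrl
print(ctrl.close_job(),ctrl.current_t())"
```

```text
the job is handed in; nothing more can be done
the job is handed in; nothing more can be done
```

The job is handed in at about 45 s: the long pack was laid on its contact face on the worktop and released, then regripped and slid into the charger until it hit the stop (0.1 mm give on a final push), and the camera shows the catch up behind it.

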